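# Load the sieve shaker and hold its spring dial on the third step

### The job

Shake the swarf off the brass fittings: on the bench sieve shaker, set the medium sieve into the catch pan and the small sieve, with the two fittings still in it, into the medium one, each fully down on its collar. Only then turn the shaker's spring-return dial clockwise past the first two clicks to the third step and keep it there: finish while still holding the dial, as it springs back to off when let go. Leave the other things on the bench where they are.

Things in the scene. Friction and masses are not known exactly. Their poses are not given: they have to be found in the camera images.
- shaker: bench sieve shaker, fixed to the bench: grey base 112 (x) x 240 (y) x 30 mm high, origin at the centre of its underside, z up. On its +y half a round aluminium catch pan stands on a vibrating plate; on its -y half a black control box (100 x 86, top at height 80) with the dial on top. It stands turned by up to about 0.15 rad
- pan_mouth (a point): centre of the catch pan's open mouth, at the rim, 93 mm above the bench and 70 mm to +y of the shaker's origin. The pan is 78 mm across outside, 70 inside, 46 deep. It takes the medium sieve's spigot with about 3 mm play all round; the medium sieve's collar then lies on the rim
- medium_sieve: larger of two open steel sieve cups, fine wire floor, in the black crate, empty. In mm: Origin: centre of its underside, z up. Spigot 64 in diameter up to height 43 (lowest 8 tapers in to 58); collar 78 in diameter, heights 43 to 48; above it a plain band 64 in diameter up to the rim at 76, to be gripped across from above. Bore 59; about 160 g
- medium_sieve_collar (a point): on the medium sieve's axis at the underside of its collar, 43 mm above its origin; meets pan_mouth when fully down in the pan
- medium_sieve_rim (a point): centre of the medium sieve's mouth, at its rim, 76 mm above its origin. It takes the small sieve's spigot with about 3 mm play all round
- small_sieve: smaller open steel sieve cup, coarse wire floor, in the crate, with the two fittings in it. In mm: Origin: centre of its underside, z up. Spigot 52 in diameter up to height 43 (lowest 8 tapers in to 46); collar 67 in diameter, heights 43 to 48; above it a plain band 52 in diameter up to the rim at 76, to be gripped across from above. Bore 47; about 120 g
- small_sieve_collar (a point): on the small sieve's axis at the underside of its collar, 43 mm above its origin; meets medium_sieve_rim when fully down
- fitting_1: brass fitting with a black cap, 16 mm across, 26 high, 35 g, loose in the small sieve on its floor 4 mm above the cup's underside; origin: centre of its underside
- fitting_2: a second, equal fitting beside it in the small sieve
- dial (a joint): angle of the dial in rad: 0 off; grows clockwise seen from above; clicks (notches) at 0.4, 0.8 and 1.2, stop at 1.3. A spring drives it back to 0 from any angle; with the clicks it takes at most about 0.25 N m to turn
- dial_grip (a point): on the dial's upright axis, 109 mm above the bench, 72.5 mm to -y of the shaker's origin; x points along the bar grip to its white-lined pointer end, z up; turns with the dial (off: x is +0.6 rad from the shaker's x; third step: -0.6). The black bar is 50 long, 14 wide, its top 9 mm above this point; a round skirt 47 across begins 18 mm below it
- crate_floor (a point): centre of the floor of the open black plastic crate in which the sieves stand: 340 mm (x) x 260 mm (y), walls 110 mm high above the bench, floor 3 mm above the bench; fixed
- carton_top (a point): centre of the top of the brown carton in front of the shaker, about 145 (x) x 185 (y) mm, 130 mm high, fixed: an obstacle
- press_foot (a point): centre of the foot of the white lever press, 210 (x) x 156 (y) mm; the press is fixed and stands 430 mm high, its lever's red ball up to 480 mm: an obstacle between the arm's starting place (left of it) and the work (right of it); pass in front of it
- paint_brush: flat paint brush, 31 x 150 x 10 mm, lying in the black crate along its left wall; bystander, to be left alone; origin: centre of its underside
- torch: small aluminium torch, 29 x 114 x 29 mm, lying in the black crate along its right wall; bystander, to be left alone; origin: centre of its underside
- masking_tape: roll of masking tape lying flat, 92 across, 24 high mm, behind the shaker, left; bystander, to be left alone; origin: centre of its underside
- solder_reel: reel of solder wire, 58 across, 45 high mm, behind the lever press; bystander, to be left alone; origin: centre of its underside
- pliers: red-handled side cutters, 58 x 160 x 14 mm, lying in front of the lever press; bystander, to be left alone; origin: centre of its underside

How it is judged (in metres and radians):
On the way, in this order (a step that is already met when the one before it is completed fails the run):
1. the medium sieve sits fully down in the catch pan and the small sieve fully down in the medium one (distance between medium_sieve_collar and pan_mouth below 0.007 m and angle between each of medium_sieve, small_sieve's own z axis and vertical below 0.05 rad and distance between small_sieve_collar and medium_sieve_rim below 0.007 m and z of medium_sieve_collar in the frame of pan_mouth below 0.003 m and z of small_sieve_collar in the frame of medium_sieve_rim below 0.003 m), for 0.3 s.
2. with the sieves nested, the dial is turned to the third step and held there (all of step 1 and value of joint dial above 1.1 rad and contact force between the fingers and dial above 0.5 N), for 0.5 s.
At the end, for the whole second after the job is handed in: medium sieve in the pan and small sieve in the medium one: collars within 7 mm of centre, at most 3 mm above the rim, upright within 0.05 rad; both fittings in the small sieve; the fingers still press on the dial (over 0.5 N) and keep it at the third step (above 1.1 rad) (all of step 2 and horizontal distance between each of fitting_1, fitting_2 and small_sieve below 0.025 m and z of fitting_1 in the frame of small_sieve between -0.002 and 0.05 m and z of fitting_2 in the frame of small_sieve between -0.002 and 0.05 m); the arm keeps its last pose, push and grip.
It fails at once if the dial is turned before the sieves are nested (value of joint dial above 0.3 rad and not (distance between medium_sieve_collar and pan_mouth below 0.007 m and angle between each of medium_sieve, small_sieve's own z axis and vertical below 0.05 rad and distance between small_sieve_collar and medium_sieve_rim below 0.007 m and z of medium_sieve_collar in the frame of pan_mouth below 0.003 m and z of small_sieve_collar in the frame of medium_sieve_rim below 0.003 m)).
It fails at once if another thing on the bench is pushed away (over 40 mm) (distance of any of paint_brush, torch, masking_tape, solder_reel, pliers from where it was at the start of the episode above 0.04 m).
It also fails if it takes over 72 s, if anything falls off the work surface, if the arm or the gripper's body presses on something with over 40 N, if the wrist force passes 120 N, or if a joint passes its speed limit or range.

### The arm

A 6-joint arm with a two-finger parallel gripper is mounted at the origin on a cart in front of the work surface, level with it; the furniture and walls round the work are solid. World frame = base frame: x ahead of the robot, y to its left, z up, the work surface at z = 0. Lengths are in mm, angles in rad, forces in N, time in s.
With the tool pointing down it reaches from about 300 to 775 mm from the base axis. Payload 14.6 kg.
Tool frame: the origin (TCP) lies between the finger pads; the fingertips stand 25 mm ahead of it and the grasp point (between the pads) lies 6 mm ahead of it; z points along the fingers, y is the line along which they close (so a half turn about z gives the same grasp; the last joint's range is limited). The gripper opens to 94 mm and grips with 3 to 60 N. Pads are 16 mm wide; open, the fingers measure 119 mm over their backs; the gripper's body (75 mm by 177 mm) begins 78 mm behind the grasp point.
Start: joints at [1.276, 0.3, 1.521, -0, 1.321, -0.067], TCP at [124.207, 535.782, 230.446] pointing down, gripper open.
Joint ranges: [-3.03, 3.03], [-0.79, 2.21], [0.23, 2.52], [-1.04, 4.18], [0, 3.07], [-2.55, 2.55]. Speed limits (rad/s): [2.22, 2.22, 2.57, 3.14, 3.14, 3.14].

### API

Orientations are given as [roll, pitch, yaw] about the fixed x, y, z axes, in that order (R = Rz(yaw) Ry(pitch) Rx(roll)).
In Python, from cell import manip gives the robot as it stands. The module is installed in compiled form; this text tells all that it offers.
- The arm moves only by the tool step_arm, never from a script. Its argument "series" is one flat list of numbers, 5 for each row, row after row: the shift along the world's x, y, z in mm, then the turn about the world's z in rad, then the closure, from 0 (fully open) to 1 (shut). In form: [dx, dy, dz, spin, jaw, dx, dy, dz, spin, jaw, ...]. A call has 1 to 20 rows; each row shifts and turns the commanded pose from where the row before left it; what a row does not reach is not made up. A row lasts 1/8 s, in which the tool goes at most 62.5 mm and 10.7 degrees, less where a joint would pass 70% of its speed; a pose out of reach is approached as far as the arm can. A call is refused whole if a number of a shift passes 62.5 or a number of a turn 0.188, either way. A call with a gripper value outside its range is refused whole. The fingers move at their own pace and stop on an object; "squeeze" is the grip in N (left out, the last holds). Time passes only in rows, so rows that do not move let the fingers close. It gives the time, the measured TCP pose, the force, the opening and the grip force at its end, in the units of the state.
- manip.read_state(): the state, without advancing time (a new reading comes with each control period).
- manip.camera(name): name is "scene" or "top" or "wrist"; returns (picture, depth): 400x640x3 uint8, blue, green, red; 400x640 float32, mm along the optical axis (not along the pixel's ray), 0 where there is no reading.
- manip.camera_info(name): a dict with "fovy" (degrees; the focal length in pixels is half the picture's height over the tangent of half this angle, whatever the lens; pixels are square), "cx", "cy" (the principal point, pixels), "eye" and "orientation" of the camera in the world. Camera axes: x right, y down, z forward; pixel columns grow to the right and rows downward; lengths in mm; the calibration is good to about 2 mm. A picture is of the moment at which its call begins: read the wrist's pose just before it. camera_info takes no time and is no camera call; for the wrist camera it gives the pose at the moment of the call.
- manip.sign_off(): hands the job in; it is judged then, once.
The state is a dict: "clock": time; "joints": joint angles; "qd": joint speeds; "effort": joint torques, N m; "eef_pos": TCP position; "eef_rot": TCP orientation; "wrist_force": force on the tool from outside, world axes, zero at the start; "moment": the same for the moment, N m; "finger_gap": finger opening in mm; "finger_force": force on a finger pad.
Only numpy, scipy, OpenCV 4.12 (cv2) and the standard library are available. Lean on these libraries where they do the work, as an engineer would, in place of code of your own. Each camera call takes 0.05 s, during which the arm holds its last target. There are 200 camera calls.

## Working session

There is one attempt and no reset: what is moved stays moved. The work goes in short steps, Python scripts to look and compute and a tool call to move; the robot and the scene stay as the last step left them, time stands still between calls to the robot, and variables do not carry over. Pictures are saved under pics/ and viewed, at most 10 in all, crops included, and the job is handed in when it is done.

Besides the shell and the picture viewer there is one more tool, called after "Request:" as name(argument=value, ...) on one line, values as JSON. step_arm: Moves the arm, as the interface text tells. Its arguments: {"type":"object","properties":{"series":{"type":"array"},"squeeze":{"type":"number"}},"required":["series"]}

```bash
mkdir -p pics
cat > h.py <<'E'
import numpy as np, cv2
from cell import manip
from scipy.spatial.transform import Rotation as R
def K(i): 
    f=200/np.tan(np.radians(i['fovy'])/2); return f,i['cx'],i['cy']
def rot(i):
    o=np.array(i['orientation'],float)
    return o if o.shape==(3,3) else R.from_euler('xyz',o).as_matrix()
def cloud(d,i):
    f,cx,cy=K(i); v,u=np.mgrid[0:400,0:640]
    p=np.stack([(u-cx)/f*d,(v-cy)/f*d,d],-1)
    P=p@rot(i).T+np.array(i['eye']); P[d<=0]=np.nan; return P
E
python3 - <<'E'
from h import *
print(manip.read_state())
for n in ('scene','top'):
    i=manip.camera_info(n); print(n,i)
    im,d=manip.camera(n); cv2.imwrite(f'pics/{n}0.png',im); np.savez(f'{n}0.npz',im=im,d=d); print((d>0).mean())
    P=cloud(d,i); print(np.round(P[200,320]))
print(manip.camera_info('wrist'))
E
```

```text
{'clock': 0.0, 'joints': array([ 1.27640235e+00,  3.00462110e-01,  1.52158487e+00, -2.01879576e-06,
        1.32069921e+00, -6.65962623e-02]), 'qd': array([ 0.00028416,  0.00190034,  0.0019119 ,  0.00074289, -0.00019486,
       -0.00134306]), 'effort': array([ 1.42331362e-03, -5.31799257e+01, -3.52740383e+01,  7.08612869e-02,
        2.44483963e-02, -1.35642822e-04]), 'eef_pos': array([124.14076628, 535.56502491, 229.88964429]), 'eef_rot': array([-3.14044154e+00, -7.48133763e-05,  2.91379540e+00]), 'wrist_force': array([ 0.38624757, -0.44560344, -1.1907798 ]), 'moment': array([0.00232402, 0.03556751, 0.02795076]), 'finger_force': 0.0, 'finger_gap': 94.03423969006698}
scene {'fovy': 51.937717382565786, 'cx': 321.4323163765656, 'cy': 202.8535067024007, 'eye': array([909.10175658, 741.27466667, 655.26827364]), 'orientation': array([-2.08872746, -0.01201651,  2.76437568])}
0.9960390625
[ 539. -186.   95.]
top {'fovy': 51.1197391018284, 'cx': 310.0677896539331, 'cy': 204.36668419383165, 'eye': array([ 483.95089921, -145.39042172, 1210.73219241]), 'orientation': array([-3.06336233,  0.01253971, -1.55602814])}
0.99621875
[ 592. -158.   -4.]
{'fovy': 69.7099618525541, 'cx': 324.4721440284028, 'cy': 203.80437119011185, 'eye': array([ 55.38342438, 551.64854769, 385.2592687 ]), 'orientation': array([2.89711092e+00, 5.88059863e-04, 1.34368168e+00])}
```

View pics/top0.png

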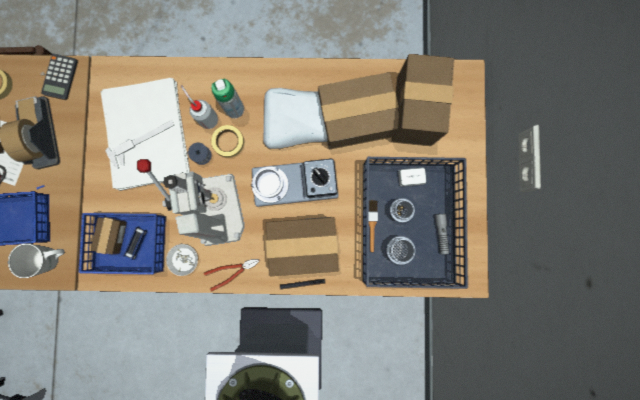

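View pics/scene0.png

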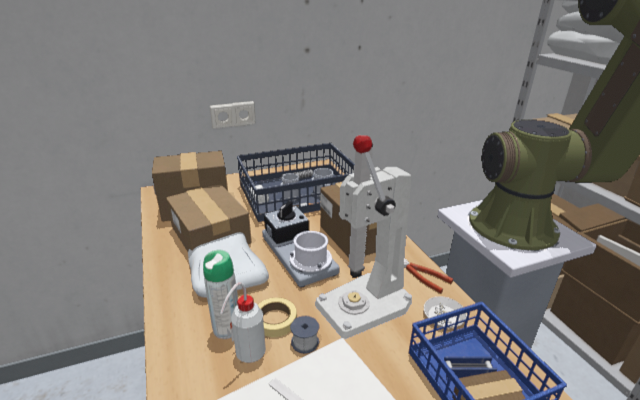

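The top view shows the pan at about (268,183), the dial at (320,178), the small sieve at (402,210) and the medium sieve at (400,250) in the crate. The carton is at (300,245), with the press column around (195,205) and its red ball at (145,165).

Run:
```python
from h import *
z=np.load('top0.npz'); P=cloud(z['d'],manip.camera_info('top'))
for n,(u,v) in dict(pan=(268,183),dial=(320,178),small=(402,210),med=(400,250),carton=(300,245),ball=(145,165),press=(215,200),column=(195,232),crateNE=(466,160),crateSW=(360,284),crateSE=(466,284),crateNW=(362,160),tape=(213,140),pliers=(235,272),cartonN=(300,219),cartonS=(300,273),eraser=(412,177)).items():
    print(n,np.round(P[v,u]), np.round(np.nanmax(P[v-12:v+13,u-12:u+13,2])))
# anything high near path
hi=P[...,2]>150
for x0 in range(150,800,75):
    print(x0,[int(np.nanmax(np.where((P[...,0]>=x0)&(P[...,0]<x0+75)&(P[...,1]>=y0)&(P[...,1]<y0+75),P[...,2],-9))) for y0 in range(525,-750,-75)])
```

```text
pan [633. -11.  51.] 97.0
dial [ 640. -156.  113.] 121.0
small [ 566. -395.    2.] 84.0
med [ 451. -389.    0.] 83.0
carton [ 463. -106.  130.] 137.0
ball [617. 182. 423.] 427.0
press [584. 139.  38.] 287.0
column [491. 113. 314.] 324.0
crateNE [ 693. -541.  111.] 114.0
crateSW [ 352. -275.    0.] 113.0
crateSE [ 369. -536.  112.] 115.0
crateNW [ 710. -278.    3.] 114.0
tape [760. 155.  22.] 50.0
pliers [380.  85.  -3.] 21.0
cartonN [ 536. -100.   -2.] 136.0
cartonS [ 392. -107.  132.] 136.0
eraser [ 658. -418.   29.] 37.0
150 [-9, -9, -9, -9, -9, -9, 7, 2, 0, -1, -9, -9, -9, -9, -9, -9, 489]
225 [-9, -9, -9, -9, -9, -9, -9, -9, -9, -9, -9, -9, -9, -9, -9, -9, 526]
300 [91, 8, 7, 9, 19, 21, 21, 6, 15, 18, 20, 113, 115, 112, 113, 113, 531]
375 [99, 86, 84, 84, 85, 21, 19, 19, 136, 136, 136, 115, 80, 82, 30, 114, 535]
450 [8, 84, 59, 32, 84, 321, 325, 30, 136, 136, 136, 115, 83, 82, 35, 113, 538]
525 [7, 86, 85, 85, 83, 394, 394, 96, 97, 134, 134, 114, 81, 83, 36, 115, 543]
600 [6, 15, 29, 28, 26, 427, 393, 97, 96, 121, 120, 114, 8, 37, 34, 114, 547]
675 [6, 28, 34, 29, 28, 49, 30, 34, 54, 86, 107, 113, 114, 114, 113, 113, 551]
750 [8, 27, 35, 31, 31, 168, 105, 39, 60, 60, 106, 105, 164, 165, 165, 7, 557]
```

Request:
step_arm(series=[2,-49,22,0,0,2,-49,22,0,0,2,-49,22,0,0,2,-49,22,-0.1,0,40,-28,0,-0.17,0,40,-28,0,-0.17,0,40,-28,0,-0.17,0,26,-42,0,-0.17,0,26,-42,0,-0.17,0,26,-42,0,-0.17,0,8,-43,0,-0.17,0,8,-43,0,-0.17,0,8,-43,0,-0.17,0,12,-40,0,-0.17,0,12,-40,0,-0.17,0,12,-40,0,-0.17,0,12,-40,0,0,0,0,0,0,0,0])

```text
clock: 2.35
eef_pos: [402.3, -160.9, 317.6]
eef_rot: [-3.14, 0.001, 0.771]
wrist_force: [-0.3, 0.2, -0.4]
finger_gap: 93.8
finger_force: 0.0
```

Run:
```python
from h import *
s=manip.read_state(); print(s['clock'],s['eef_pos'],s['eef_rot'],s['joints'])
i=manip.camera_info('wrist'); print(i['eye'],np.round(rot(i),2))
z=np.load('top0.npz'); P=cloud(z['d'],manip.camera_info('top'))
for lo in (100,150,200,250): 
    m=(P[...,2]>lo)&(P[...,1]>20)&(P[...,1]<260)&(P[...,0]<800)&(P[...,0]>300); print(lo,np.round(P[m].min(0)),np.round(P[m].max(0)))
```

```text
2.35 [ 402.25962249 -160.93024069  317.64247495] [-3.14002196e+00  7.30032303e-04  7.71134031e-01] [-4.65041379e-01 -2.28283885e-02  1.68601714e+00 -1.74424727e-04
  1.48012723e+00  3.34637432e-01]
[ 452.02689575 -112.14440234  472.90423956] [[ 0.7  -0.69 -0.17]
 [-0.72 -0.68 -0.17]
 [-0.    0.24 -0.97]]
100 [475. 103. 101.] [630. 202. 427.]
150 [478. 103. 150.] [630. 202. 427.]
200 [480. 104. 201.] [630. 202. 427.]
250 [484. 105. 251.] [630. 202. 427.]
```

Request:
step_arm(series=[22,-46,0,0,0,22,-46,0,0,0,22,-46,0,0,0,22,-46,0,0,0,10,-46,0,0,0,0,0,0,0,0,0,0,0,0,0])

```text
clock: 3.22
eef_pos: [500.3, -388.1, 318.4]
eef_rot: [-3.141, -0.0, 0.774]
wrist_force: [-0.3, 0.7, -0.7]
finger_gap: 94.0
finger_force: 0.0
```

```bash
cat >> h.py <<'E'
def shot(tag):
    i=manip.camera_info('wrist'); im,d=manip.camera('wrist')
    cv2.imwrite(f'pics/{tag}.png',im); np.savez(f'{tag}.npz',im=im,d=d,eye=i['eye'],o=i['orientation']); 
    return im,d,i
def rim(P,c,z,r,dz=4,n=3):
    "circle fit of top-rim points near c, height about z, radius about r"
    c=np.array(c,float)
    for _ in range(n):
        q=np.hypot(P[...,0]-c[0],P[...,1]-c[1]); m=(abs(P[...,2]-z)<dz)&(abs(q-r)<6)
        p=P[m]; A=np.c_[2*p[:,:2],np.ones(len(p))]; s=np.linalg.lstsq(A,(p[:,:2]**2).sum(1),rcond=None)[0]
        c=s[:2]
    return np.round(c,1),round(float(np.sqrt(s[2]+c@c)),1),round(float(np.median(p[:,2])),1),len(p)
E
python3 - <<'E'
from h import *
im,d,i=shot('w1'); P=cloud(d,i)
print(manip.read_state()['eef_pos'])
for c,r in (((430,-389),30.7),((560,-392),24.7)): 
    for k in range(1): print(rim(P,c,79,r))
E
```

```text
[ 500.37846595 -387.87765984  318.87562818]
(array([ 453.2, -380.3]), 30.4, 79.3, 298)
(array([ 563.3, -384.3]), 24.5, 79.6, 252)
```

View pics/w1.png

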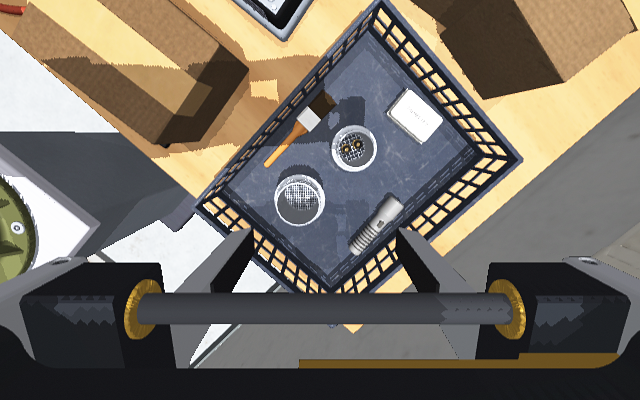

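The wrist view shows the medium sieve at (300,200) and the small one at (354,148) with both fittings inside. The brush is at (305,125), the torch at (378,222) and the block at (413,115). Both rim fits match the given sizes: height 79, radii 30.4 and 24.5.

Request:
step_arm(series=[-16,3,-40,0,0,-16,3,-40,0,0,-15,2,-39,0,0,0,0,0,0,0,0,0,0,0,0])

```text
clock: 3.9
eef_pos: [454.2, -381.2, 201.9]
eef_rot: [3.139, -0.0, 0.774]
wrist_force: [0.8, -0.0, 1.3]
finger_gap: 94.0
finger_force: 0.0
```

Run:
```python
from h import *
im,d,i=shot('w2'); P=cloud(d,i)
print(manip.read_state()['eef_pos'])
for c,r in (((453,-380),30.7),((563,-384),24.7)): print(rim(P,c,79,r))
```

```text
[ 454.32610603 -381.35491684  201.84927311]
(array([ 452.9, -380.2]), 30.4, 79.5, 599)
(array([ 562.8, -384.2]), 24.5, 79.4, 609)
```

Request:
step_arm(series=[-1,1,-40,0,0,0,0,-40,0,0,0,0,-30,0,0,0,0,-11,0,0,0,0,0,0,0,0,0,0,0,1,0,0,0,0,1,0,0,0,0,1,0,0,0,0,1,0,0,0,0,1,0,0,0,0,1], squeeze=25)

```text
clock: 5.32
eef_pos: [452.4, -380.4, 79.0]
eef_rot: [3.141, -0.0, 0.774]
wrist_force: [-0.0, 0.7, 5.3]
finger_gap: 64.9
finger_force: 25.0
```

Request:
step_arm(series=[0,0,20,0,1,0,0,45,0,1,0,0,50,0,1,0,0,50,0,1,0,10,45,0,1,10,40,10,0,1,10,40,0,0,1,10,40,0,0,1,0,30,0,0,1,0,0,0,0,1,0,0,0,0,1])

```text
clock: 6.7
eef_pos: [482.1, -220.7, 298.2]
eef_rot: [-3.141, 0.0, 0.774]
wrist_force: [0.5, -0.8, -1.6]
finger_gap: 64.7
finger_force: 25.0
```

Run:
```python
from h import *
im,d,i=shot('w3'); P=cloud(d,i)
s=manip.read_state();print(s['eef_pos'],s['wrist_force'])
for c,r in (((625,-15),37),((453,-380),24.7)): print(rim(P,c,93,r))
# dial bar top ; box top edges
m=(abs(P[...,2]-118)<4)&(abs(P[...,0]-640)<45)&(abs(P[...,1]+150)<50); p=P[m]
print(len(p)); rr=cv2.minAreaRect(p[:,:2].astype(np.float32)); print(rr,np.median(p[:,2]))
m=(abs(P[...,2]-80)<4)&(abs(P[...,0]-630)<80)&(abs(P[...,1]+150)<80); p=P[m]
print(cv2.minAreaRect(p[:,:2].astype(np.float32)),np.median(p[:,2]))
```

```text
[ 482.06814311 -220.95590609  298.18983484] [-0.72450759 -0.36085619 -2.19656031]
(array([0., 0.]), 0.0, nan, 0)
(array([0., 0.]), 0.0, nan, 0)
676
((647.930908203125, -155.13189697265625), (50.13399124145508, 14.39651870727539), 41.55461502075195) 118.45243461851433
((647.3004150390625, -155.41650390625), (98.61974334716797, 84.93627166748047), 6.682953834533691) 81.8147603434997
  return _methods._mean(a, axis=axis, dtype=dtype,
  ret = ret.dtype.type(ret / rcount)
```

View pics/w3.png

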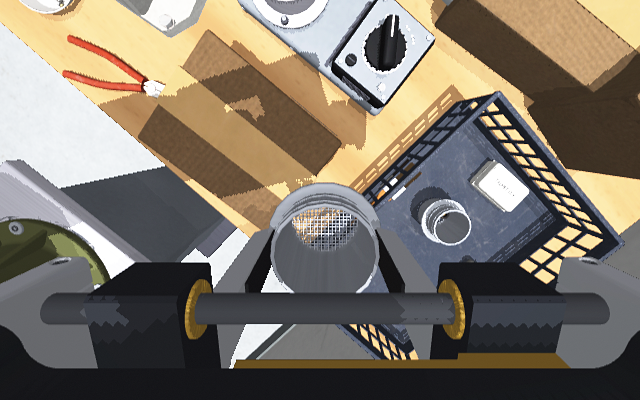

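The view shows the medium sieve gripped upright at about (325,240), the dial at (387,42) with its pointer toward the top, and the pan cut off at the top (290,5). The dial's bar fits at 50x14 mm, height 118, angle 0.725, so the shaker yaw is about 0.12. I'm moving closer to see the pan.

Request:
step_arm(series=[16,33,0,0,1,16,33,0,0,1,16,34,0,0,1,0,0,0,0,1,0,0,0,0,1])

```text
clock: 7.38
eef_pos: [530.1, -121.2, 298.2]
eef_rot: [-3.141, 0.0, 0.773]
wrist_force: [-0.1, -0.2, -1.0]
finger_gap: 64.4
finger_force: 25.0
```

```bash
cat > v.py <<'E'
from h import *
import sys
im,d,i=shot(sys.argv[1]); P=cloud(d,i)
s=manip.read_state();print(s['eef_pos'],s['wrist_force'])
print('pan',rim(P,(631,-14),93,37))
m=(abs(P[...,2]-118)<4)&(abs(P[...,0]-648)<40)&(abs(P[...,1]+155)<40); p=P[m]
if len(p)>50: print(len(p),cv2.minAreaRect(p[:,:2].astype(np.float32)),np.median(p[:,2]))
# held sieve rim: points near TCP
t=s['eef_pos']; zz=t[2]-2
m=(np.hypot(P[...,0]-t[0],P[...,1]-t[1])<50)&(abs(P[...,2]-zz)<12); print('held z hist',np.histogram(P[m][:,2]-t[2],bins=12))
E
python3 v.py w4
```

```text
[ 529.95545388 -121.34669986  298.27957794] [-0.22323135  0.06321116 -2.92834432]
pan (array([630.7, -14.1]), 37.5, 93.7, 1192)
541 ((647.7545166015625, -155.08656311035156), (49.689701080322266, 14.527750968933105), 40.482269287109375) 118.43503038819995
held z hist (array([297, 276, 249, 201, 375, 336, 401, 999, 113, 101, 107, 108]), array([-1.39940624e+01, -1.19954016e+01, -9.99674089e+00, -7.99808015e+00,
       -5.99941942e+00, -4.00075868e+00, -2.00209794e+00, -3.43720747e-03,
        1.99522353e+00,  3.99388426e+00,  5.99254500e+00,  7.99120574e+00,
        9.98986647e+00]))
```

Run:
```python
from h import *
z=np.load('w4.npz'); P=cloud(z['d'],dict(manip.camera_info('wrist'),eye=z['eye'],orientation=z['o']))
for zz in (298.5,299.5,300): print(rim(P,(530,-121.3),zz,30.7,1.5))
```

```text
(array([ 529.8, -120.6]), 30.5, 298.8, 1215)
(array([ 529.8, -120.7]), 30.6, 299.0, 1109)
(array([ 529.7, -120.8]), 30.7, 299.1, 897)
```

Request:
step_arm(series=[25,26,0,0,1,25,27,0,0,1,25,27,0,0,1,26,27,0,0,1,0,0,-40,0,1,0,0,-40,0,1,0,0,-30,0,1,0,0,0,0,1,0,0,0,0,1])

```text
clock: 8.55
eef_pos: [631.7, -14.0, 190.1]
eef_rot: [3.14, -0.001, 0.773]
wrist_force: [0.5, 0.2, -2.0]
finger_gap: 64.4
finger_force: 25.0
```

Request:
step_arm(series=[-0.8,-0.7,-15,0,1,0,0,-12,0,1,0,0,-12,0,1,0,0,-10,0,1,0,0,-8,0,1,0,0,-4,0,1,0,0,0,0,1,0,0,0,0,1])

```text
clock: 9.55
eef_pos: [630.6, -13.9, 127.8]
eef_rot: [3.141, -0.0, 0.774]
wrist_force: [-0.1, 0.7, -1.8]
finger_gap: 64.3
finger_force: 25.0
```

Request:
step_arm(series=[0,0,-1.5,0,1,0,0,-1.5,0,1,0,0,0,0,1,0,0,0,0,1])

```text
clock: 10.05
eef_pos: [630.6, -13.9, 126.0]
eef_rot: [3.141, -0.001, 0.774]
wrist_force: [-4.9, 0.6, 11.3]
finger_gap: 64.5
finger_force: 25.0
```

Request:
step_arm(series=[0,0,0.5,0,0.8,0,0,0,0,0.3,0,0,0,0,0,0,0,0,0,0,0,0,0,0,0,0,0,30,0,0,0,0,50,0,0,-15,-15,50,0,0,-15,-15,50,0,0,-20,-20,0,0,0,-20,-20,0,0,0,0,0,0,0,0,0,0,0,0,0])

```text
clock: 11.68
eef_pos: [560.8, -83.6, 304.9]
eef_rot: [-3.142, -0.0, 0.774]
wrist_force: [-0.1, 0.1, 0.1]
finger_gap: 93.9
finger_force: 0.0
```

Run:
```python
from h import *
im,d,i=shot('w5'); P=cloud(d,i); print(manip.read_state()['eef_pos'])
print('medrim',rim(P,(631,-14),126,30.7))
m=(abs(P[...,2]-126)<5)&(abs(np.hypot(P[...,0]-630.7,P[...,1]+14.1)-30.7)<4);p=P[m]
print('plane',np.linalg.lstsq(np.c_[p[:,:2]-[630.7,-14.1],np.ones(len(p))],p[:,2],rcond=None)[0])
print('small',rim(P,(563,-384),79,24.7))
```

```text
[560.86939589 -83.38746622 304.79832812]
medrim (array([629.9, -13.7]), 30.4, 126.6, 478)
plane [5.67977043e-03 4.25042570e-03 1.26001944e+02]
small (array([0., 0.]), 0.0, nan, 0)
  return _methods._mean(a, axis=axis, dtype=dtype,
  ret = ret.dtype.type(ret / rcount)
```

Request:
step_arm(series=[0,-50,0,0,0,0,-50,0,0,0,0,-50,0,0,0,0,-50,0,0,0,1,-50,0,0,0,1,-51,0,0,0,0,0,-40,0,0,0,0,-40,0,0,0,0,-40,0,0,0,0,-35,0,0,0,0,0,0,0,0,0,0,0,0])

```text
clock: 13.22
eef_pos: [563.3, -385.0, 151.6]
eef_rot: [3.14, -0.0, 0.774]
wrist_force: [0.1, 0.3, 0.4]
finger_gap: 93.8
finger_force: 0.0
```

Request:
step_arm(series=[-0.4,0.8,-35,0,0,0,0,-25,0,0,0,0,-10,0,0,0,0,0,0,0,0,0,0,0,1,0,0,0,0,1,0,0,0,0,1,0,0,0,0,1,0,0,0,0,1,0,0,0,0,1,0,0,0,0,1,0,0,0,0,1], squeeze=25)

```text
clock: 14.72
eef_pos: [562.1, -384.2, 80.1]
eef_rot: [3.141, -0.0, 0.774]
wrist_force: [0.8, -0.9, 2.2]
finger_gap: 52.0
finger_force: 25.0
```

Gripped at 52 mm. I'll lift it and carry it to the earlier viewing point.

Request:
step_arm(series=[0,0,15,0,1,0,0,35,0,1,0,0,45,0,1,0,0,50,0,1,0,0,50,0,1,0,20,30,0,1,0,45,0,0,1,0,50,0,0,1,0,50,0,0,1,0,50,0,0,1,0,50,0,0,1,0,35,0,0,1,0,0,0,0,1,0,0,0,0,1])

```text
clock: 16.48
eef_pos: [561.9, -84.6, 305.4]
eef_rot: [3.141, 0.0, 0.774]
wrist_force: [-0.9, 0.0, -2.1]
finger_gap: 52.0
finger_force: 24.9
```

Run:
```python
from h import *
im,d,i=shot('w6'); P=cloud(d,i); t=manip.read_state()['eef_pos']; print(t)
print('medrim',rim(P,(630,-14),126,30.7))
for dz in (0,.5,1,1.5): print('held',rim(P,t[:2],t[2]+dz,24.7,1.5))
```

```text
[561.90194379 -84.97899972 305.18497196]
medrim (array([630. , -13.7]), 30.4, 126.6, 472)
held (array([562.1, -83.5]), 24.5, 305.4, 1149)
held (array([562. , -83.5]), 24.6, 305.4, 1116)
held (array([562. , -83.5]), 24.6, 305.6, 972)
held (array([562. , -83.5]), 24.7, 305.8, 750)
```

View pics/w6.png

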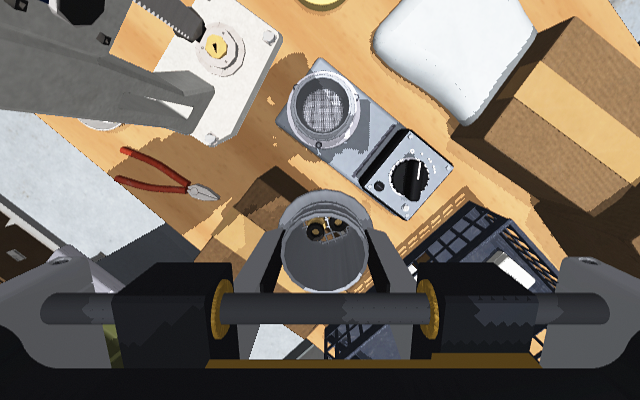

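The small sieve is gripped at (325,240) with both fittings in it. The medium sieve sits level in the pan at (325,105), and the dial at (408,177) is still at off.

Request:
step_arm(series=[22,23,0,0,1,23,23,0,0,1,23,24,0,0,1,0,0,-30,0,1,0,0,-30,0,1,0,0,-20,0,1,0,0,0,0,1,0,0,0,0,1])

```text
clock: 17.52
eef_pos: [630.4, -14.8, 226.0]
eef_rot: [3.141, -0.001, 0.773]
wrist_force: [-0.0, 0.0, -1.9]
finger_gap: 51.9
finger_force: 24.9
```

Request:
step_arm(series=[-0.5,0,-15,0,1,0,0,-12,0,1,0,0,-12,0,1,0,0,-10,0,1,0,0,-10,0,1,0,0,-5,0,1,0,0,0,0,1,0,0,0,0,1])

```text
clock: 18.52
eef_pos: [629.6, -14.1, 161.2]
eef_rot: [3.141, -0.0, 0.774]
wrist_force: [0.1, 0.2, -2.7]
finger_gap: 52.2
finger_force: 25.0
```

Request:
step_arm(series=[0,0,-1.5,0,1,0,0,-1.5,0,1,0,0,0,0,1,0,0,0,0,1])

```text
clock: 19.02
eef_pos: [629.9, -14.1, 159.7]
eef_rot: [3.14, -0.002, 0.774]
wrist_force: [-3.6, -0.3, 10.9]
finger_gap: 51.7
finger_force: 25.0
```

Request:
step_arm(series=[0,0,0.5,0,0.8,0,0,0,0,0.4,0,0,0,0,0,0,0,0,0,0,0,0,0,0,0,0,0,30,0,0,0,0,50,0,0,-15,-15,50,0,0,-15,-25,20,0,0,-20,-40,0,0,0,-20,-40,0,0,0,0,0,0,0,0,0,0,0,0,0])

```text
clock: 20.65
eef_pos: [559.7, -133.8, 308.5]
eef_rot: [3.142, -0.0, 0.774]
wrist_force: [0.4, 0.0, 0.0]
finger_gap: 94.0
finger_force: 0.0
```

Run:
```python
from h import *
im,d,i=shot('w7'); P=cloud(d,i); t=manip.read_state()['eef_pos']; print(t)
def plane(c,z,r):
    m=(abs(P[...,2]-z)<5)&(abs(np.hypot(P[...,0]-c[0],P[...,1]-c[1])-r)<3);p=P[m]
    return np.linalg.lstsq(np.c_[p[:,:2]-c,np.ones(len(p))],p[:,2],rcond=None)[0].round(4),len(p)
c=rim(P,(630,-14),159,24.7); print('small',c,plane(c[0],159,24.7))
c=rim(P,(630,-14),131,32,3);print('collar',c, plane((630,-14),131,31))
m=(abs(P[...,2]-118)<4)&(abs(P[...,0]-648)<40)&(abs(P[...,1]+155)<40); p=P[m]
print(len(p),cv2.minAreaRect(p[:,:2].astype(np.float32)),np.median(p[:,2]))
```

```text
[ 559.82726499 -133.44543699  308.39957573]
small (array([629.8, -14.2]), 24.5, 159.6, 567) (array([4.200000e-03, 7.200000e-03, 1.587448e+02]), 626)
collar (array([630.2, -12.8]), 30.6, 131.9, 752) (array([-4.300000e-03, -3.000000e-04,  1.317931e+02]), 592)
487 ((648.3385009765625, -154.93902587890625), (49.48200607299805, 14.369738578796387), 41.32777404785156) 118.36518478131842
```

View pics/w7.png

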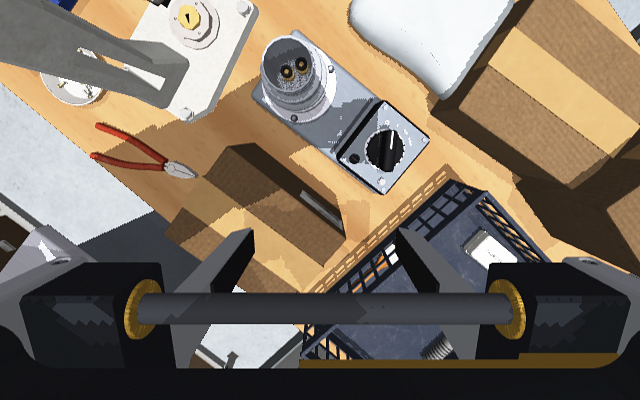

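The stack is nested: small rim at 159 mm, level and concentric, with both fittings inside at (293,70). The dial is at (385,150), still at off. Next I'm checking for clutter around the fingers at the dial.

Run:
```python
from h import *
z=np.load('w7.npz'); P=cloud(z['d'],dict(manip.camera_info('wrist'),eye=z['eye'],orientation=z['o']))
r=np.hypot(P[...,0]-648,P[...,1]+155); m=(P[...,2]>83)&(r>28)&(r<110)&(P[...,2]<250); p=P[m]
a=np.degrees(np.arctan2(p[:,1]+155,p[:,0]-648))
for k in range(-180,180,30):
    q=(a>=k)&(a<k+30)
    if q.any(): print(k,q.sum(),r[m][q].min().round(),p[q][:,2].max().round())
```

```text
-180 14 29.0 84.0
-150 66 30.0 87.0
-120 15 29.0 84.0
-90 7 30.0 84.0
-60 24 29.0 85.0
-30 354 29.0 103.0
0 19 28.0 84.0
30 36 30.0 84.0
60 37 28.0 101.0
90 186 29.0 132.0
120 76 29.0 89.0
150 59 29.0 89.0
```

Request:
step_arm(series=[30,-7,0,-0.055,0.4,30,-7,0,0,0.4,28,-7,-10,0,0.4,0,0,-45,0,0.4,0,0,-45,0,0.4,0,0,-40,0,0.4,0,0,0,0,0.4,0,0,0,0,0.4])

```text
clock: 21.7
eef_pos: [648.4, -154.7, 170.4]
eef_rot: [3.14, -0.001, 0.72]
wrist_force: [1.1, -0.1, 0.7]
finger_gap: 56.0
finger_force: 0.0
```

Request:
step_arm(series=[-0.4,-0.3,-20,0,0.4,0,0,-15,0,0.4,0,0,-10,0,0.4,0,0,-4,0,0.4,0,0,0,0,0.4,0,0,0,0,1,0,0,0,0,1,0,0,0,0,1,0,0,0,0,1,0,0,0,0,1,0,0,0,0,1], squeeze=40)

```text
clock: 23.08
eef_pos: [647.7, -156.2, 119.6]
eef_rot: [3.139, -0.001, 0.719]
wrist_force: [6.1, -4.7, -1.9]
finger_gap: 13.8
finger_force: 40.0
```

Request:
step_arm(series=[0,0,0,0,1,0,0,0,-0.08,1,0,0,0,-0.08,1,0,0,0,-0.08,1,0,0,0,-0.08,1,0,0,0,-0.08,1,0,0,0,-0.08,1,0,0,0,-0.08,1,0,0,0,-0.08,1,0,0,0,0,1], squeeze=55)

```text
clock: 24.32
eef_pos: [647.6, -155.7, 119.6]
eef_rot: [3.141, -0.001, 0.079]
wrist_force: [4.7, -2.2, -2.3]
finger_gap: 13.4
finger_force: 55.0
```

Request:
step_arm(series=[0,0,0,-0.08,1,0,0,0,-0.08,1,0,0,0,-0.08,1,0,0,0,-0.08,1,0,0,0,-0.08,1,0,0,0,-0.08,1,0,0,0,-0.08,1,0,0,0,-0.05,1,0,0,0,0,1,0,0,0,0,1,0,0,0,0,1,0,0,0,0,1,0,0,0,0,1,0,0,0,0,1,0,0,0,0,1])

```text
clock: 26.2
eef_pos: [647.7, -155.4, 119.6]
eef_rot: [-3.141, -0.002, -0.53]
wrist_force: [4.5, -1.2, -1.9]
finger_gap: 13.7
finger_force: 55.0
```

Run:
```python
from h import *
im,d,i=shot('w8'); P=cloud(d,i); s=manip.read_state(); print(s['eef_pos'],s['eef_rot'],s['moment'],s['finger_gap'],s['joints'][5])
n='top'; im2,d2=manip.camera(n)
m=(abs(P[...,2]-118)<4)&(abs(P[...,0]-648)<32)&(abs(P[...,1]+155)<32); p=P[m]
print(len(p)); 
if len(p)>20: print(cv2.minAreaRect(p[:,:2].astype(np.float32)))
P2=cloud(d2,manip.camera_info(n)); print(rim(P2,(630,-14),159,24.7,6))
a=np.vstack([im[:,:],]);cv2.imwrite('pics/fin.png',a)
```

```text
[ 647.65602244 -155.33287471  119.56968084] [-3.14085434e+00 -1.43794610e-03 -5.29780581e-01] [ 0.0351808  -0.93154266  0.19675823] 13.425853223149128 1.80992594910441
2021
((650.5682983398438, -154.09515380859375), (34.96311569213867, 47.979400634765625), 36.6257438659668)
(array([629.6, -15.4]), 24.6, 157.1, 84)
```

View pics/fin.png

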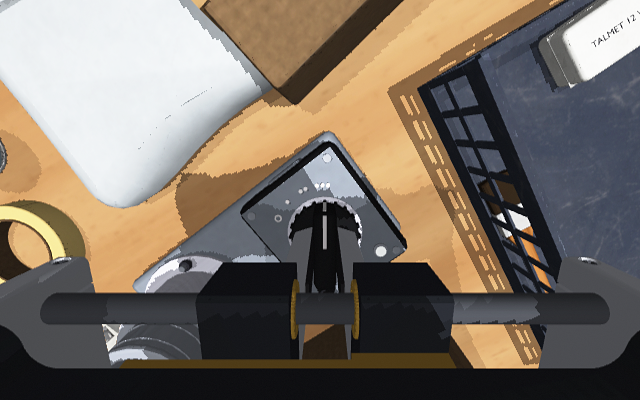

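The bar sits upright between the fingers at (325,225), in line with them, so the dial is at about 1.25 rad. The wrist takes 0.2 N m from the spring and the stack is unchanged. Handing the job in.

```bash
python3 -c "
from cell import manip
print(manip.sign_off())"
```

```text
the job is handed in; nothing more can be done
None
```

The job is handed in at about 26 s on the robot's clock: both sieves are nested in the pan with the two fittings still inside, and the gripper is holding the dial at the third step (about 1.25 rad); the judging result was not reported back.

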